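# Wedge the spacer block into the jig and hold the panel flush

## Task

Take the square wooden block that stands on end on the bench and slide it down into the gap between the plywood panel and the front stops of the jig, at the one stop where the gap is wide enough for it, until it stands on the jig board. Then push the block away from the stop so that it presses the panel flush along the whole far fence, and finish like that: still holding the block and pressing firmly. Leave the two loose offcuts where they lie.

Things in the scene. Friction and masses are not known exactly. Their poses are not given: they have to be found in the camera images.
- jig: wooden assembly jig, fixed: a board 160 (x) x 260 (y) mm on two runners. Origin in the middle of its underside on the bench; its x axis points to the far fence, y to the left, z up. The board's upper face is 36 mm above the origin. A dark fence strip, 22 mm high, stands along the far edge; its near face is at x = +60 mm. Three front stops side by side along the near edge, centred at y = +54, 0 and -54 mm; which stop is where varies.
- stop_long: front stop, plain wood, fixed on the jig board, 56 (x) x 52 (y) x 16 mm high. Origin in the middle of its near lower edge, on the board's upper face, 56 mm nearer than the jig's origin; same axes as the jig; its working face is at x = +56 mm. With the panel flush at the fence the gap here is 14 mm: too narrow for the spacer.
- stop_middle: as stop_long but 49 mm deep in x: working face at x = +49 mm; gap 21 mm with the panel flush: too narrow for the spacer.
- stop_short: as stop_long but only 20 mm deep in x: working face at x = +20 mm; gap 50 mm with the panel flush (about 40 to 46 mm at the start): the only one wide enough for the spacer.
- panel_centre (a point): centre of the loose plywood panel, 46 (x) x 240 (y) x 16 mm high, about 0.12 kg, lying flat on the jig board between stops and fence; its axes nearly follow the jig's. At the start it stands about 5 to 8 mm off the fence and slightly skewed. Flush, its centre is at x = +37 mm in the jig's frame. A push of about 10 N by the spacer square to the fence brings it flush and lines it up, against friction alone; it has no spring.
- panel_far_left (a point): left (+y) end of the panel's far edge, half-way up; at x = +60 mm in the jig's frame when flush.
- panel_far_right (a point): right (-y) end of the panel's far edge, half-way up; at x = +60 mm in the jig's frame when flush.
- spacer_centre (a point): centre of the spacer, a plain pine block standing on end on the bench to the left or right of the jig: 28 x 28 mm (x, y) and 70 mm high (z, up), about 0.03 kg. It goes into the gap still upright and square to the jig (in any of the four quarter turns), so that its upper 54 mm stand above the stops and the panel.
- flat_offcut_centre (a point): centre of a loose offcut lying flat on the bench on the other side of the jig, 42 (x) x 85 (y) x 18 mm high; to be left alone.
- small_offcut_centre (a point): centre of a small loose offcut lying in front of the jig, 18 x 45 x 18 mm high; to be left alone.
Mind the look-alikes: they are no part of the job. Leave any black, pink or turquoise look-alike of the part that bears spacer_centre alone.

How it is judged:
By the outcome, as a careful person would: the job done as asked, in the order asked, and still so for the second after the job is handed in, while the arm keeps its last pose, push and grip.
It also fails if it takes over 43 s, if anything falls off the work surface, if the arm or the gripper's body presses on something with over 40 N, if the wrist force passes 120 N, or if a joint passes its speed limit or range.

## Robot

A 6-joint arm with a two-finger parallel gripper is mounted at the origin on a cart in front of the work surface, level with it; the furniture and walls round the work are solid. World frame = base frame: x ahead of the robot, y to its left, z up, the work surface at z = 0. Lengths are in m, angles in rad, forces in N, time in s.
With the tool pointing down it reaches from about 0.35 to 0.975 m from the base axis. Payload 17.4 kg.
Tool frame: the origin (TCP) lies midway between the tips of the shut fingers; the grasp point (between the pads) lies 19 mm behind it; x points along the fingers, z is the direction in which the jaws open and shut, and the axes are right-handed (so a half turn about x gives the same grasp; the last joint's range is limited). The gripper opens to 85 mm and grips with 20 to 120 N. Pads are 22 mm wide; open, the fingers measure 114 mm over their backs; the gripper's body (76 mm by 85 mm) begins 54 mm behind the grasp point. The pads swing forward as they close: fully open they stand 13 mm farther back than shut.
Start: joints at [1.254, 0.116, 1.442, -0, 1.584, -0.038], TCP at [0.186, 0.649, 0.231] pointing down, gripper open.
Joint ranges: [-2.83, 2.83], [-0.83, 2.19], [0.07, 2.5], [-1.14, 4.28], [0.01, 3], [-2.97, 2.97]. Speed limits (rad/s): [1.89, 1.89, 2.22, 3.14, 3.14, 3.14].

## Interface

Orientations are given as a unit quaternion [x, y, z, w].
In Python, from cell import env, optics, close_job gives the robot as it stands.
- The arm moves only by the tool apply_moves, never from a script. Its argument "motion" is a list of rows, each an object with "hand": the opening, from 0 (shut) to 1 (fully open); "travel": the shift along the tool's x, y, z in m, a list of three; "roll": the turn about the tool's x in degrees. A call has 1 to 8 rows; each row shifts and turns the pose as measured when the row begins, along the tool's axes as they then stand; what a row does not reach is not made up. A row lasts 1/12 s, in which the tool goes at most 41.7 mm and 7.16 degrees, less where a joint would pass 70% of its speed; a pose out of reach is approached as far as the arm can. A call with a gripper value outside its range is refused whole. The fingers move at their own pace and stop on an object; the grip force is fixed at half the most. Time passes only in rows, so rows that do not move let the fingers close. It gives the time, the measured TCP pose, the force and the opening at its end, in the units of the state.
- env.sense(): the state, without advancing time (a new reading comes with each control period).
- optics.snapshot(name): name is "scene" or "side" or "wrist"; returns a dict with "pixels" (420x560x3 uint8, blue, green, red), "fx", "fy", "cx", "cy" (pixels), "R" (3x3) and "t" (3): a world point X has camera coordinates R X + t. Camera axes: x right, y down, z forward; pixel columns grow to the right and rows downward; lengths in m; the calibration is good to about 2 mm. The wrist camera is an equidistant fisheye: a pixel r from the principal point sees the ray r / f radians off the axis. A picture is of the moment at which its call begins. There is no depth.
- close_job(): hands the job in, once; it reports no verdict.
Trained networks look in a picture, given as the dict that the camera call returned (one of the last four; its "shot" number tells which), for a name from the list of things; names that differ only in an ending like _2 or _b are one class to them, and where a whole thing is asked for, a point or a joint stands for the part that bears it (a point fixed in the world has none). Each returns a list of dicts, best first, with "score" (0 to 1); they miss things now and then, are a little off and sometimes report something else, mostly with a low value. They report only what shows in the picture. A call takes as long as a camera call. They do not tell look-alikes from the thing itself.
- optics.cut_out(picture, name): "mask" (420x560 bool, what is visible of it) and "box" ([left, top, right, bottom] in pixels, round what is visible of it).
The state is a dict: "clock": time; "joint_pos": joint angles; "qvel": joint speeds; "joint_efforts": joint torques, N m; "tcp_pos": TCP position; "tool_rot": TCP orientation; "force": force on the tool from outside, world axes, zero at the start; "torque": the same for the moment, N m; "finger_gap": opening from 0.0 (shut) to 1.0 (fully open).
Only numpy, scipy, OpenCV 4.12 (cv2) and the standard library are available. Lean on these libraries where they do the work, as an engineer would, in place of code of your own. Each camera call takes 0.05 s, during which the arm holds its last target.

## Working session

There is one attempt and no reset: what is moved stays moved. The work goes in short steps, Python scripts to look and compute and a tool call to move; the robot and the scene stay as the last step left them, time stands still between calls to the robot, and variables do not carry over. Pictures are saved under pics/ and viewed, and the job is handed in when it is done.

Besides the shell and the picture viewer there is one more tool, called as name(argument=value, ...), one argument or row to a line, values as JSON. apply_moves: Moves the arm, as the interface text tells. Its arguments: {"type":"object","properties":{"motion":{"type":"array","items":{"type":"object","properties":{"hand":{"type":"number"},"travel":{"type":"array","items":{"type":"number"}},"roll":{"type":"number"}}}}},"required":["motion"]}

```bash
ls; mkdir -p pics; cat > h.py <<'E'
import numpy as np, cv2, pickle
from cell import env, optics, close_job
def snap(n,tag):
    p=optics.snapshot(n); cv2.imwrite(f'pics/{tag}.png',p['pixels']); pickle.dump(p,open(f'pics/{tag}.pkl','wb')); return p
E
python3 - <<'E'
from h import *
print(env.sense())
for n in ('scene','side','wrist'):
    p=snap(n,n+'0'); print(n,p['fx'],p['cx'],p['cy'],np.round(p['R'],3).tolist(),p['t'])
    for k in ['spacer_centre','panel_centre','jig','stop_short','stop_long','stop_middle','flat_offcut_centre','small_offcut_centre']:
        for d in optics.cut_out(p,k): print(k,round(d['score'],2),d['box'])
E
```

```text
pics
{'clock': 0.0, 'joint_pos': array([ 1.25416755e+00,  1.16483949e-01,  1.44228298e+00,  1.22820867e-05,
        1.58401180e+00, -3.77836299e-02]), 'qvel': array([ 0.00072459,  0.00017991, -0.00077109, -0.0002504 ,  0.00107504,
        0.00034789]), 'joint_efforts': array([-2.82692214e-03, -7.31980991e+01, -6.32502222e+01, -1.83493967e-04,
        6.23731292e-03, -7.92698131e-06]), 'tcp_pos': array([0.18572282, 0.64873827, 0.23055255]), 'tool_rot': array([-0.42589856,  0.56498035,  0.42542647,  0.5642871 ]), 'force': array([-0.45627179,  0.96495706,  0.71059894]), 'torque': array([-0.02118053,  0.02475409,  0.04207271]), 'finger_gap': 1.002940025576589}
scene 544.9376613058711 278.85541295923366 203.3265981870738 [[-0.706, -0.708, 0.011], [-0.374, 0.36, -0.855], [0.601, -0.608, -0.519]] [0.32204055 0.25299133 1.13244764]
spacer_centre 0.74 [333.0, 172.4, 343.5, 201.6]
spacer_centre 0.67 [367.1, 159.3, 378.7, 185.3]
spacer_centre 0.64 [379.4, 172.8, 399.2, 200.5]
panel_centre 0.62 [190.0, 187.4, 273.3, 231.2]
panel_centre 0.61 [354.4, 164.3, 364.0, 192.5]
jig 0.98 [181.6, 180.7, 29
[... 713 characters left out ...]
, 310.2, 295.9]
spacer_centre 0.61 [264.0, 299.7, 287.2, 347.9]
spacer_centre 0.57 [301.3, 279.3, 321.8, 319.1]
spacer_centre 0.25 [285.8, 183.3, 320.4, 227.8]
panel_centre 0.59 [283.7, 180.9, 321.6, 225.1]
jig 0.63 [252.0, 177.8, 336.3, 246.4]
stop_long 0.6 [261.9, 190.9, 286.5, 201.8]
stop_middle 0.51 [270.2, 199.0, 285.5, 210.9]
small_offcut_centre 0.61 [222.4, 220.6, 237.6, 233.8]
wrist 325.19226210127806 279.37828394257735 211.89677745716833 [[0.275, 0.961, 0.0], [0.913, -0.261, 0.314], [0.302, -0.086, -0.949]] [-0.67659652 -0.04084701  0.37947099]
jig 0.74 [13.6, 377.3, 107.4, 419.2]
flat_offcut_centre 0.7 [121.7, 375.1, 147.6, 403.3]
small_offcut_centre 0.52 [19.1, 352.7, 35.9, 369.0]
```

View pics/scene0.png

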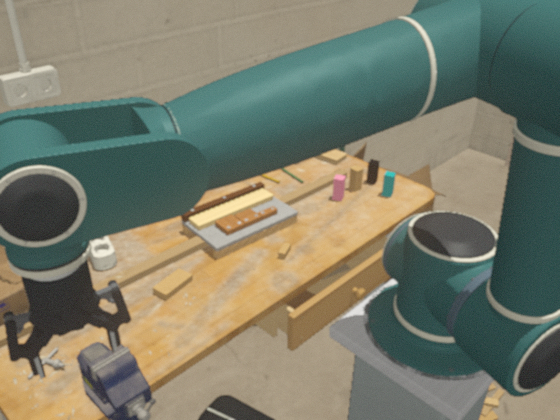

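View pics/side0.png

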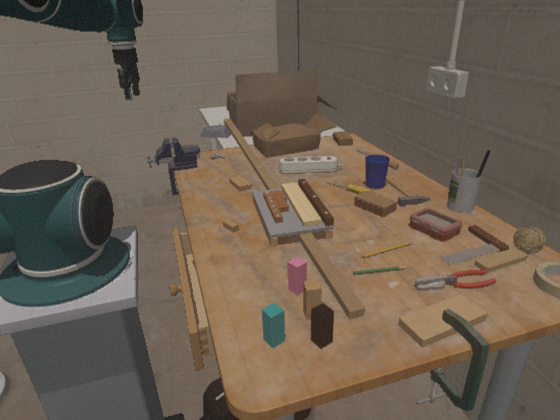

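View pics/wrist0.png

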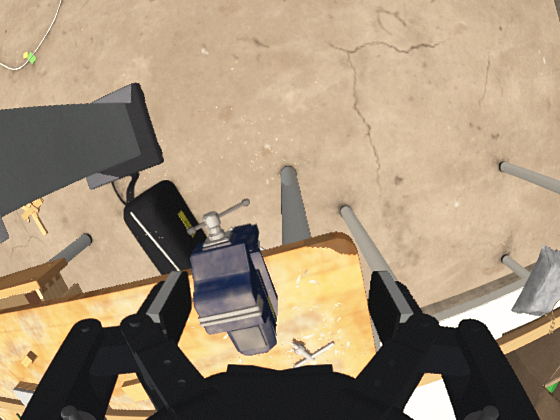

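```bash
python3 - <<'E'
import cv2
s=cv2.imread('pics/scene0.png')[150:310,140:420];d=cv2.imread('pics/side0.png')[165:365,200:360]
cv2.imwrite('pics/s0z.png',cv2.resize(s,None,fx=2.85,fy=2.85,interpolation=3));cv2.imwrite('pics/d0z.png',cv2.resize(d,None,fx=3,fy=3,interpolation=3))
E
```

```text
(no output)
```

View pics/s0z.png

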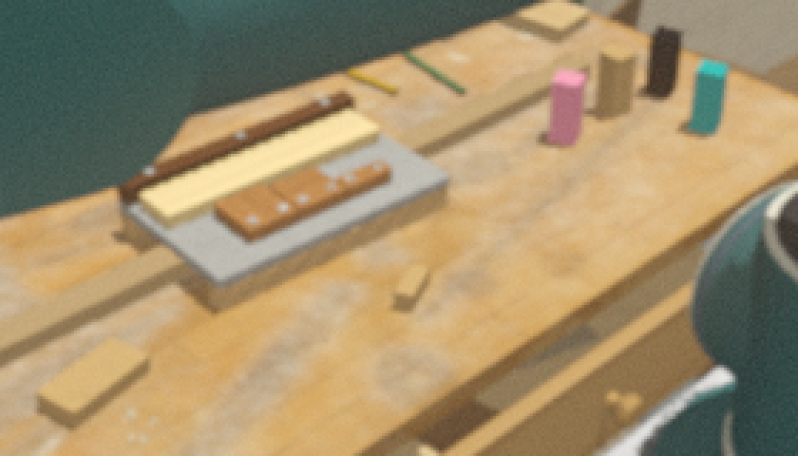

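View pics/d0z.png

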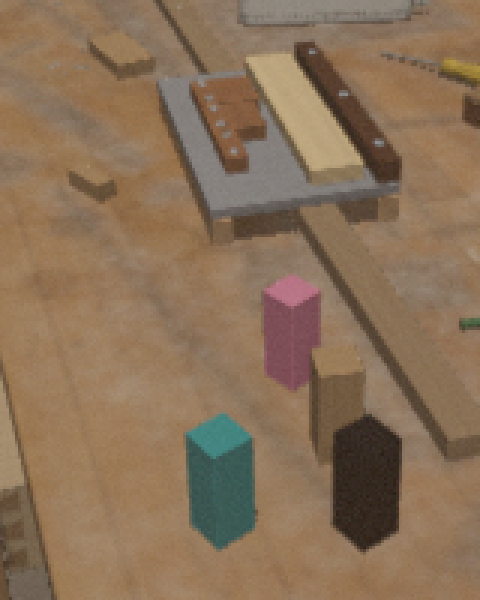

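Scene view: the pine block stands at about (356,178), between pink (339,188), black (373,172) and turquoise (389,185). The short stop is on the right (-y) end of the jig. In the side view the pine block is at (312,297), partly hidden by the black one.

```bash
cat >> h.py <<'E'
def load(t): return pickle.load(open(f'pics/{t}.pkl','rb'))
def ray(p,uv,fish=False):
    u,v=uv; a=np.array([(u-p['cx'])/p['fx'],(v-p['cy'])/p['fy'],1.])
    if fish:
        r=np.hypot(a[0],a[1]); a=np.array([a[0]/r*np.sin(r),a[1]/r*np.sin(r),np.cos(r)]) if r>1e-9 else a
    R=np.array(p['R']); return -R.T@np.array(p['t']), R.T@(a/np.linalg.norm(a))
def onz(p,uv,z,fish=False):
    o,d=ray(p,uv,fish); return o+d*(z-o[2])/d[2]
def tri(*rs):
    A=np.zeros((3,3));b=np.zeros(3)
    for o,d in rs: P=np.eye(3)-np.outer(d,d);A+=P;b+=P@o
    x=np.linalg.solve(A,b); return x,[np.linalg.norm((np.eye(3)-np.outer(d,d))@(x-o))*1e3 for o,d in rs]
def proj(p,X,fish=False):
    c=np.array(p['R'])@np.array(X)+np.array(p['t'])
    if fish:
        r=np.hypot(c[0],c[1]); th=np.arctan2(r,c[2]); return np.array([p['cx']+p['fx']*th*c[0]/r,p['cy']+p['fy']*th*c[1]/r])
    return np.array([p['cx']+p['fx']*c[0]/c[2],p['cy']+p['fy']*c[1]/c[2]])
E
python3 - <<'E'
from h import *
s=load('scene0');d=load('side0')
S=lambda x,y:(x/2.85+140,y/2.85+150)
D=lambda x,y:(x/3+200,y/3+165)
for n,a,b in [('pine',(617,50),(338,357)),('pink',(569,77),(292,291)),('black',(664,35),(368,432)),('turq',(712,70),(222,436)),('small',(415,277),(93,182)),('jig board right near',(218,280),(160,82)),('board near right',(446,182),(212,212)),('panel right top near?',(378,130),(310,178)),('panel left',(150,205),(262,57))]:
    print(n,tri(ray(s,S(*a)),ray(d,D(*b))))
from scipy.spatial.transform import Rotation as R
print(R.from_quat(env.sense()['tool_rot']).as_matrix().round(3))
E
```

```text
pine (array([ 0.47139586, -0.33310015,  0.07064327]), [np.float64(0.5047068706925473), np.float64(0.5047068706925901)])
pink (array([ 0.46991998, -0.25525256,  0.06907796]), [np.float64(0.6506499907397241), np.float64(0.6506499907397147)])
black (array([ 0.4622754 , -0.39969817,  0.06835212]), [np.float64(0.30707150029637803), np.float64(0.30707150029647123)])
turq (array([ 0.38434188, -0.37445877,  0.06690238]), [np.float64(0.7133347283012229), np.float64(0.7133347283012178)])
small (array([0.39221572, 0.03855266, 0.01307456]), [np.float64(1.8610982207949924), np.float64(1.861098220795019)])
jig board right near (array([0.48797834, 0.17859012, 0.03200861]), [np.float64(0.3022899117343179), np.float64(0.3022899117343788)])
board near right (array([ 0.46571053, -0.07467372,  0.02874911]), [np.float64(0.5999271960578149), np.float64(0.5999271960575766)])
panel right top near? (array([ 0.5521021 , -0.07352198,  0.04558225]), [np.float64(2.721770577019554), np.float64(2.7217705770195875)])
panel left (array([0.59183501, 0.16690467, 0.04986821]), [np.float64(3.2265839848914126), np.float64(3.226583984891376)])
[[ 0.    -0.961  0.275]
 [-0.     0.275  0.961]
 [-1.    -0.    -0.   ]]
```

```bash
cat >> h.py <<'E'
from scipy.spatial.transform import Rotation as Rn
def st():
    s=env.sense(); M=Rn.from_quat(s['tool_rot']).as_matrix()
    return s,M
def status():
    s,M=st(); print('t %.2f'%s['clock'],'tcp',s['tcp_pos'].round(4),'yaw %.2f'%np.degrees(np.arctan2(M[1,2],M[0,2])),'down',M[:,0].round(4),'F',s['force'].round(2),'gap %.3f'%s['finger_gap'],'q',s['joint_pos'].round(2))
def plan(target,yaw,n,hand=1):
    s,M=st(); p=s['tcp_pos'].copy(); y0=np.degrees(np.arctan2(M[1,2],M[0,2])); dy=(yaw-y0)/n
    out=[]
    for i in range(n):
        a=np.radians(y0+dy*i); B=np.array([[0,0,-1],[-np.sin(a),np.cos(a),0],[np.cos(a),np.sin(a),0]])
        t=B@((np.array(target)-s['tcp_pos'])/n)
        out.append('{"hand":%g,"travel":[%.3f,%.3f,%.3f],"roll":%.1f}'%(hand,*t,-dy))
    print('\n'.join(out))
E
python3 - <<'E'
from h import *
status(); p=load('wrist0'); s,M=st(); print('cam in tool',M.T@(-p['R'].T@p['t']-s['tcp_pos']))
plan((0.43,0.25,0.25),-5,14)
E
```

```text
t 1.35 tcp [0.1858 0.6489 0.2313] yaw 74.02 down [ 0. -0. -1.] F [-0.58 -0.71 -0.67] gap 0.996 q [ 1.25  0.12  1.44 -0.    1.58 -0.04]
cam in tool [-0.14188696  0.08055375  0.00152924]
{"hand":1,"travel":[-0.001,-0.025,-0.023],"roll":5.6}
{"hand":1,"travel":[-0.001,-0.027,-0.020],"roll":5.6}
{"hand":1,"travel":[-0.001,-0.029,-0.017],"roll":5.6}
{"hand":1,"travel":[-0.001,-0.030,-0.014],"roll":5.6}
{"hand":1,"travel":[-0.001,-0.031,-0.011],"roll":5.6}
{"hand":1,"travel":[-0.001,-0.032,-0.008],"roll":5.6}
{"hand":1,"travel":[-0.001,-0.033,-0.005],"roll":5.6}
{"hand":1,"travel":[-0.001,-0.033,-0.002],"roll":5.6}
{"hand":1,"travel":[-0.001,-0.033,0.002],"roll":5.6}
{"hand":1,"travel":[-0.001,-0.033,0.005],"roll":5.6}
{"hand":1,"travel":[-0.001,-0.032,0.008],"roll":5.6}
{"hand":1,"travel":[-0.001,-0.031,0.011],"roll":5.6}
{"hand":1,"travel":[-0.001,-0.030,0.014],"roll":5.6}
{"hand":1,"travel":[-0.001,-0.029,0.017],"roll":5.6}
```

apply_moves(
  motion=[
    {"hand": 1, "travel": [-0.001, -0.027, -0.026], "roll": 6},
    {"hand": 1, "travel": [-0.001, -0.029, -0.023], "roll": 6},
    {"hand": 1, "travel": [-0.001, -0.031, -0.02], "roll": 6},
    {"hand": 1, "travel": [-0.001, -0.033, -0.016], "roll": 6},
    {"hand": 1, "travel": [-0.001, -0.034, -0.013], "roll": 6},
    {"hand": 1, "travel": [-0.001, -0.035, -0.01], "roll": 6},
    {"hand": 1, "travel": [-0.001, -0.036, -0.006], "roll": 6},
    {"hand": 1, "travel": [-0.001, -0.036, -0.002], "roll": 6},
  ],
)

```text
clock: 2.02
tcp_pos: [0.3273, 0.3853, 0.2369]
tool_rot: [-0.151, 0.692, 0.15, 0.69]
force: [1.4, 0.7, 0.5]
finger_gap: 0.998
```

```bash
python3 - <<'E'
from h import *
status(); plan((0.43,0.25,0.25),-5,8)
E
```

```text
t 2.02 tcp [0.3273 0.3853 0.2369] yaw 24.53 down [-0.0013 -0.0016 -1.    ] F [1.44 0.73 0.53] gap 0.998 q [ 0.82 -0.26  1.79 -0.    1.61  0.39]
{"hand":1,"travel":[-0.002,-0.021,0.005],"roll":3.7}
{"hand":1,"travel":[-0.002,-0.020,0.006],"roll":3.7}
{"hand":1,"travel":[-0.002,-0.020,0.007],"roll":3.7}
{"hand":1,"travel":[-0.002,-0.019,0.009],"roll":3.7}
{"hand":1,"travel":[-0.002,-0.019,0.010],"roll":3.7}
{"hand":1,"travel":[-0.002,-0.018,0.011],"roll":3.7}
{"hand":1,"travel":[-0.002,-0.017,0.012],"roll":3.7}
{"hand":1,"travel":[-0.002,-0.017,0.013],"roll":3.7}
```

```bash
python3 - <<'E'
from h import *
status(); plan((0.50,0.08,0.25),-5,9)
E
```

```text
t 2.02 tcp [0.3273 0.3853 0.2369] yaw 24.53 down [-0.0013 -0.0016 -1.    ] F [1.44 0.73 0.53] gap 0.998 q [ 0.82 -0.26  1.79 -0.    1.61  0.39]
{"hand":1,"travel":[-0.001,-0.039,0.003],"roll":3.3}
{"hand":1,"travel":[-0.001,-0.039,0.006],"roll":3.3}
{"hand":1,"travel":[-0.001,-0.038,0.008],"roll":3.3}
{"hand":1,"travel":[-0.001,-0.038,0.010],"roll":3.3}
{"hand":1,"travel":[-0.001,-0.037,0.012],"roll":3.3}
{"hand":1,"travel":[-0.001,-0.036,0.014],"roll":3.3}
{"hand":1,"travel":[-0.001,-0.035,0.016],"roll":3.3}
{"hand":1,"travel":[-0.001,-0.034,0.018],"roll":3.3}
{"hand":1,"travel":[-0.001,-0.033,0.020],"roll":3.3}
```

apply_moves(
  motion=[
    {"hand": 1, "travel": [-0.002, -0.039, 0.003], "roll": 3.8},
    {"hand": 1, "travel": [-0.002, -0.039, 0.006], "roll": 3.8},
    {"hand": 1, "travel": [-0.002, -0.039, 0.009], "roll": 3.8},
    {"hand": 1, "travel": [-0.002, -0.038, 0.012], "roll": 3.8},
    {"hand": 1, "travel": [-0.002, -0.037, 0.015], "roll": 3.8},
    {"hand": 1, "travel": [-0.002, -0.036, 0.017], "roll": 3.8},
    {"hand": 1, "travel": [-0.002, -0.036, 0.018], "roll": 3.8},
    {"hand": 1, "travel": [0, -0.015, 0.01], "roll": 2},
  ],
)

```text
clock: 2.68
tcp_pos: [0.4757, 0.1113, 0.2542]
tool_rot: [0.036, 0.704, -0.036, 0.708]
force: [-1.0, 0.2, 0.0]
finger_gap: 1.004
```

```bash
python3 - <<'E'
from h import *
snap('wrist','w1');status();s,M=st();pickle.dump((s['tcp_pos'],M),open('pics/w1s.pkl','wb'))
E
```

```text
t 2.73 tcp [0.4765 0.1103 0.2539] yaw -6.00 down [ 4.7e-03 -3.0e-04 -1.0e+00] F [-0.82 -0.08 -0.48] gap 0.999 q [ 0.18 -0.3   1.8  -0.    1.64  0.28]
```

View pics/w1.png

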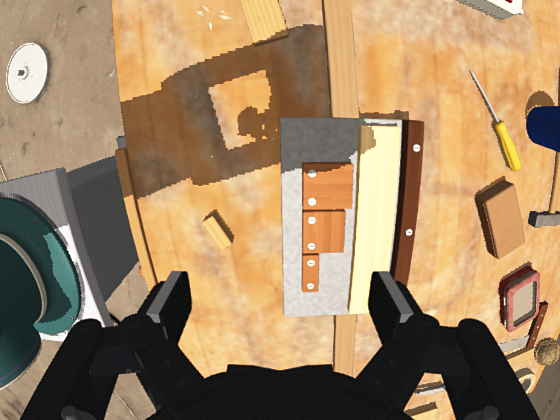

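Wrist view: long stop at (327,185), middle at (324,230), short at (311,272). The panel runs from (380,120) to (370,310), with the fence right of it. I'll zoom in to pick edges.

```bash
python3 - <<'E'
import cv2
s=cv2.imread('pics/w1.png')[110:325,270:435]
s=cv2.resize(s,None,fx=3.5,fy=3.5,interpolation=2)
s=s[:]
print(s.shape); cv2.imwrite('pics/w1a.png',s[:400]);cv2.imwrite('pics/w1b.png',s[350:])
E
```

```text
(752, 578, 3)
```

View pics/w1a.png

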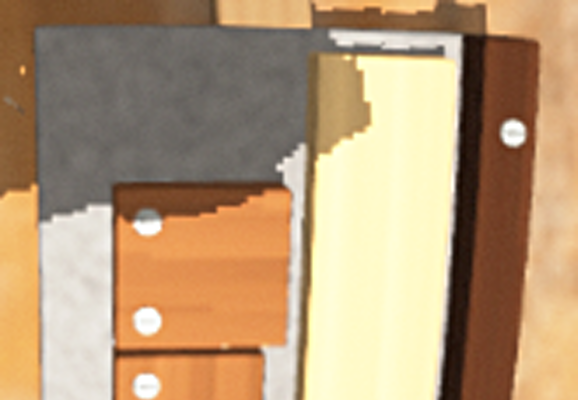

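View pics/w1b.png

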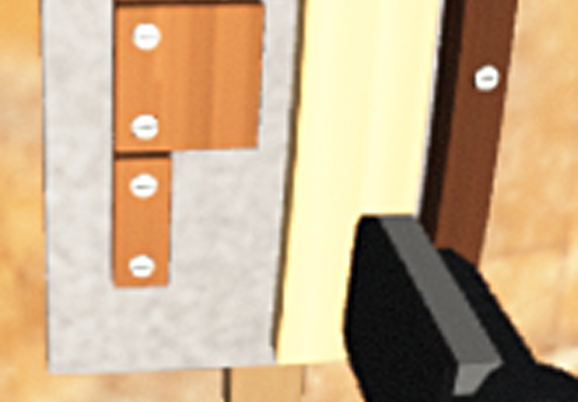

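```bash
cat > fit.py <<'E'
from h import *
from scipy.optimize import least_squares
p=load('w1')
U=lambda x,y:((x+.5)/3.5-.5+270,(y+.5)/3.5-.5+110)
obs=[((-80,130,36),(36,28)),((-80,-130,36),(48,723)),
((-56,80,52),(113,184)),((0,80,52),(291,186)),((0,28,52),(286,346)),((-56,28,52),(114,347)),
((-56,26,52),(116,352)),((-7,26,52),(264,350)),((-7,-26,52),(258,499)),((-56,-26,52),(114,500)),
((-56,-28,52),(113,505)),((-36,-28,52),(171,502)),((-36,-80,52),(169,637)),((-56,-80,52),(113,637))]
def W(P,q):
    c,s=np.cos(q[2]),np.sin(q[2]); P=np.array(P)/1e3
    return np.array([q[0]+c*P[0]-s*P[1],q[1]+s*P[0]+c*P[1],P[2]+q[3]])
if __name__=='__main__':
    for free in (0,1):
        f=lambda q:np.ravel([proj(p,W(P,[*q[:3],q[3]*free]),True)-U(*u) for P,u in obs])
        r=least_squares(f,[.55,.05,-.09,0],loss='soft_l1')
        print(r.x.round(4),np.degrees(r.x[2]),r.fun.reshape(-1,2).round(1).tolist())
        if not free: q=r.x; q[3]=0
    c,s=np.cos(q[2]),np.sin(q[2])
    for n,u in [('nl',(312,54)),('fl',(458,58)),('nr',(276,712))]:
        X=onz(p,U(*u),.052,True)-[q[0],q[1],0]; print(n,(np.array([c*X[0]+s*X[1],-s*X[0]+c*X[1]])*1e3).round(1))
E
python3 fit.py
```

```text
[ 0.5532  0.0483 -0.0816  0.    ] -4.677074679992298 [[-1.1, -1.6], [-0.5, 0.5], [0.3, 0.5], [0.6, -0.4], [0.2, -0.6], [0.1, 0.1], [-0.4, 0.4], [0.4, 0.1], [-0.1, -0.7], [-0.1, 0.3], [0.2, 0.4], [0.5, 0.8], [-0.2, -0.4], [-0.2, 0.1]]
[ 0.5534  0.0474 -0.0816 -0.0025] -4.6762125774734145 [[-0.8, -0.9], [-0.3, -0.1], [0.4, 0.9], [0.3, 0.1], [-0.0, -0.5], [0.2, 0.2], [-0.3, 0.5], [0.2, 0.2], [-0.3, -0.9], [0.0, 0.1], [0.3, 0.2], [0.5, 0.6], [-0.2, -0.8], [-0.1, -0.3]]
nl [  5.2 120.9]
fl [ 53.4 121.2]
nr [   6.3 -116.7]
```

apply_moves(
  motion=[
    {"hand": 1, "travel": [0, -0.041, 0], "roll": 0},
    {"hand": 1, "travel": [0, -0.041, 0], "roll": 0},
    {"hand": 1, "travel": [0, -0.041, 0], "roll": 0},
    {"hand": 1, "travel": [0, -0.041, 0], "roll": 0},
    {"hand": 1, "travel": [0, -0.041, 0], "roll": 0},
    {"hand": 1, "travel": [0, -0.041, 0], "roll": 0},
    {"hand": 1, "travel": [0, -0.041, 0], "roll": 0},
    {"hand": 1, "travel": [0, -0.041, 0.002], "roll": -1},
  ],
)

```text
clock: 3.4
tcp_pos: [0.4427, -0.2163, 0.2547]
tool_rot: [0.029, 0.704, -0.028, 0.709]
force: [1.4, 0.7, 0.8]
finger_gap: 0.999
```

```bash
python3 - <<'E'
from h import *
p=snap('wrist','w2');status()
for d in optics.cut_out(p,'spacer_centre'): print(d['score'],d['box'])
E
```

```text
t 3.45 tcp [ 0.442  -0.222   0.2541] yaw -4.67 down [ 0.007 -0.002 -1.   ] F [-1.99 -1.71 -2.47] gap 0.997 q [-0.52 -0.29  1.79  0.    1.64 -0.44]
0.87 [292.2, 247.2, 320.7, 291.6]
0.81 [287.1, 188.1, 323.5, 232.4]
0.63 [288.7, 296.3, 318.7, 339.0]
```

View pics/w2.png

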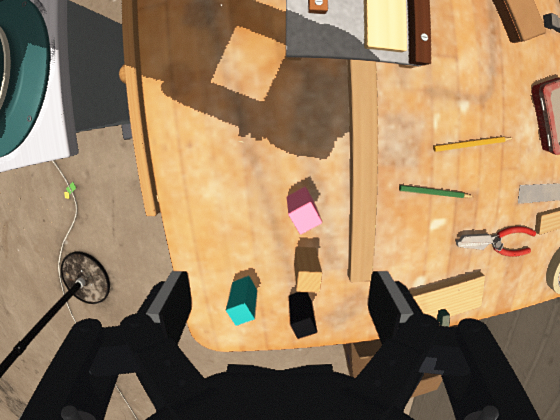

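Wrist view: the pine block's top is at about (309,281), its near side face above it. Pink is at (303,212), black at (303,315), turquoise at (242,300).

```bash
python3 - <<'E'
import cv2
s=cv2.imread('pics/w2.png')[225:305,260:350]
cv2.imwrite('pics/w2a.png',cv2.resize(s,None,fx=7,fy=7,interpolation=2))
E
```

```text
(no output)
```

View pics/w2a.png

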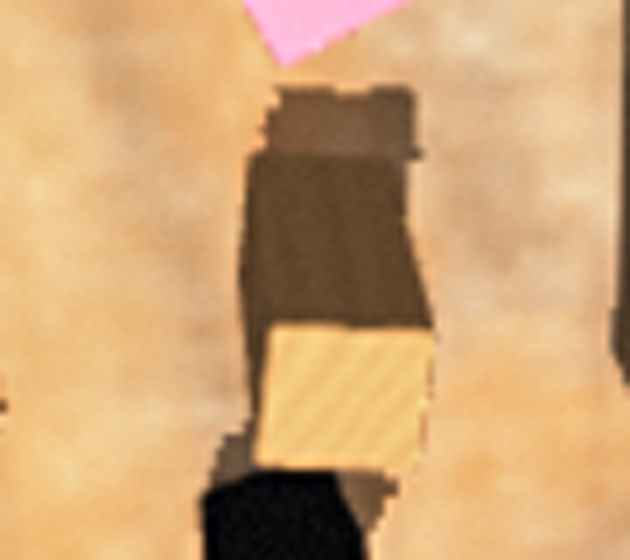

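```bash
python3 - <<'E'
from h import *
from scipy.optimize import least_squares
p=load('w2')
U=lambda x,y:((x+.5)/7-.5+260,(y+.5)/7-.5+225)
P=[((-14,14,70),(268,324)),((14,14,70),(434,328)),((14,-14,70),(418,470)),((-14,-14,70),(256,469)),((-14,14,0),(250,155)),((14,14,0),(395,157))]
from fit import W
for free in (0,1):
    f=lambda q:np.ravel([proj(p,W(a,[*q[:3],q[3]*free]),True)-U(*u) for a,u in P])
    r=least_squares(f,[.47,-.333,-.05,0]); print(r.x.round(4),np.degrees(r.x[2]),r.fun.reshape(-1,2).round(1).tolist())
# side/scene tri check incl. two views
s=load('scene0');print(tri(ray(p,U(344,398),True),ray(s,(617/2.85+140,50/2.85+150))))
q=r.x
jig=[.5532,.0483,-.0816,0]
print('place target',W((-15,-54,36),jig))
plan((q[0],q[1],0.16),-5,4)
E
```

```text
[ 0.47   -0.3302 -0.1294  0.    ] -7.414746732155757 [[0.1, 0.2], [0.6, 0.3], [0.3, 0.5], [0.0, 0.1], [-0.6, -0.8], [-0.5, -0.3]]
[ 0.4704 -0.334  -0.1283 -0.0068] -7.353063790097056 [[0.2, 0.2], [0.3, 0.2], [0.1, 0.1], [0.2, -0.3], [-0.3, -0.3], [-0.7, 0.1]]
(array([ 0.46903263, -0.32812011,  0.07349205]), [np.float64(0.6689953492353371), np.float64(0.6689953492353059)])
place target [ 0.5338484  -0.00429768  0.036     ]
{"hand":1,"travel":[0.023,-0.028,0.009],"roll":0.0}
{"hand":1,"travel":[0.023,-0.028,0.009],"roll":0.0}
{"hand":1,"travel":[0.023,-0.028,0.009],"roll":0.0}
{"hand":1,"travel":[0.023,-0.028,0.009],"roll":0.0}
```

apply_moves(
  motion=[
    {"hand": 0.65, "travel": [0.024, -0.028, 0.009], "roll": 0.7},
    {"hand": 0.65, "travel": [0.024, -0.028, 0.009], "roll": 0.7},
    {"hand": 0.65, "travel": [0.024, -0.028, 0.009], "roll": 0.7},
    {"hand": 0.65, "travel": [0.024, -0.028, 0.009], "roll": 0.6},
    {"hand": 0.65, "travel": [0.01, -0.008, 0.002], "roll": 0},
  ],
)

```text
clock: 3.92
tcp_pos: [0.4704, -0.3472, 0.1495]
tool_rot: [0.046, 0.7, -0.049, 0.711]
force: [-0.2, -0.9, -0.2]
finger_gap: 0.647
```

```bash
python3 - <<'E'
from h import *
p=snap('wrist','w3');status()
cv2.imwrite('pics/w3a.png',cv2.resize(p['pixels'][250:420,180:400],None,fx=3.5,fy=3.5,interpolation=2))
plan((.470,-.331,.1),-7.4,2)
E
```

```text
t 3.97 tcp [ 0.4699 -0.3469  0.1484] yaw -7.70 down [ 0.0138 -0.0032 -0.9999] F [-0.98  0.44 -3.01] gap 0.654 q [-0.68 -0.06  1.75  0.01  1.43 -0.55]
{"hand":1,"travel":[0.024,0.008,-0.001],"roll":-0.2}
{"hand":1,"travel":[0.024,0.008,-0.001],"roll":-0.2}
```

View pics/w3a.png

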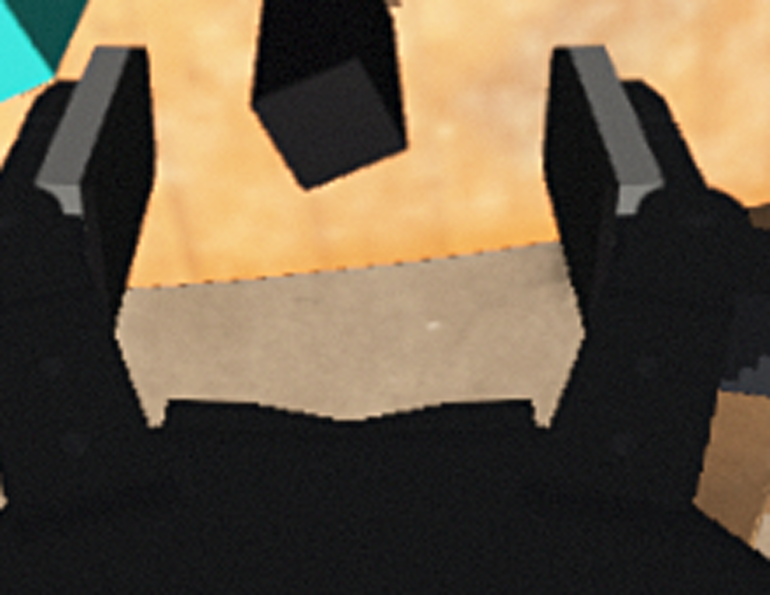

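apply_moves(
  motion=[
    {"hand": 0.65, "travel": [0.0, 0.008, 0], "roll": 0},
    {"hand": 0.65, "travel": [0.01, 0.006, 0], "roll": -0.2},
    {"hand": 0.65, "travel": [0.01, 0.001, 0], "roll": 0},
    {"hand": 0.65, "travel": [0.005, 0, 0], "roll": 0},
  ],
)

```text
clock: 4.3
tcp_pos: [0.4736, -0.3281, 0.1242]
tool_rot: [0.045, 0.7, -0.047, 0.711]
force: [0.5, 0.0, -0.9]
finger_gap: 0.651
```

```bash
python3 - <<'E'
from h import *
p=snap('wrist','w4');status()
cv2.imwrite('pics/w4a.png',cv2.resize(p['pixels'][220:420,180:400],None,fx=2.9,fy=2.9,interpolation=2))
snap('scene','sc4');d=snap('side','sd4');status()
cv2.imwrite('pics/sd4a.png',cv2.resize(d['pixels'][200:370,230:390],None,fx=3.5,fy=3.5,interpolation=2))
E
```

```text
t 4.35 tcp [ 0.4733 -0.328   0.1235] yaw -7.40 down [ 0.0154 -0.0033 -0.9999] F [ 0.8   0.25 -1.  ] gap 0.650 q [-0.65 -0.06  1.8   0.01  1.39 -0.53]
t 4.45 tcp [ 0.4734 -0.329   0.1249] yaw -7.43 down [ 0.0158 -0.0039 -0.9999] F [ 0.22 -0.33 -0.88] gap 0.649 q [-0.65 -0.06  1.79  0.01  1.39 -0.53]
```

View pics/w4a.png

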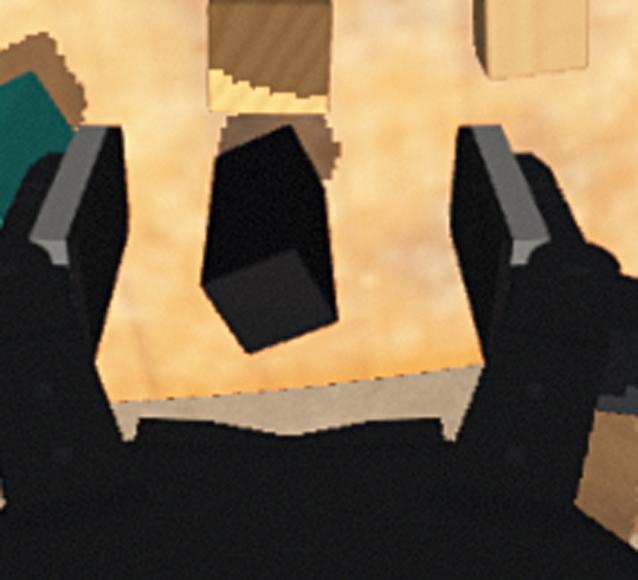

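View pics/sd4a.png

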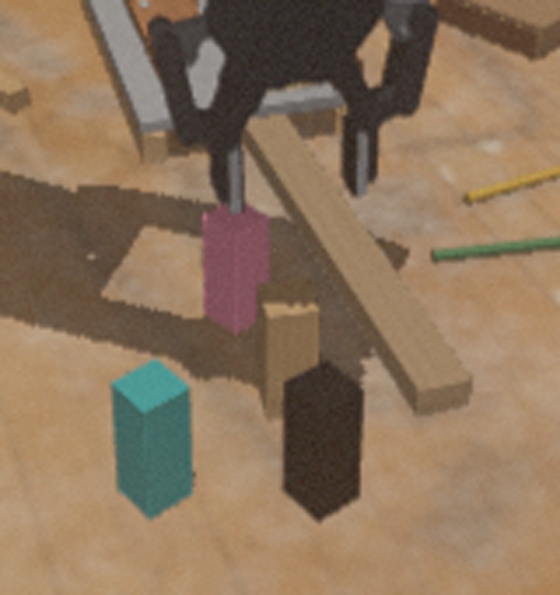

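```bash
python3 - <<'E'
from h import *
a=load('w2');p=load('w4')
U=lambda x,y:((x+.5)/7-.5+260,(y+.5)/7-.5+225)
V=lambda x,y:((x+.5)/2.9-.5+180,(y+.5)/2.9-.5+220)
print(tri(ray(a,U(256,469),True),ray(p,V(210,111),True)),tri(ray(a,U(418,470),True),ray(p,V(330,111),True)))
print('batten end',onz(p,V(474,5),.02,True),onz(p,V(488,78),0.0,True),onz(p,V(474,5),.0,True),onz(p,V(474,50),.02,True))
# predicted top corners for fit poses
from fit import W
for q in ([.470,-.331,-.129,0],[.4704,-.334,-.128,0],[.470,-.328,-.129,0]):
  print([((proj(p,W(c,q),True)-[180,220]+.5)*2.9).round(0).tolist() for c in ((-14,-14,70),(14,-14,70))])
E
```

```text
(array([ 0.45453428, -0.34051868,  0.07194906]), [np.float64(0.4442093830285993), np.float64(0.44420938302878676)]) (array([ 0.48189825, -0.34516442,  0.06971344]), [np.float64(0.275999168806005), np.float64(0.27599916880605224)])
batten end [ 0.52628141 -0.3429174   0.02      ] [ 0.53297211 -0.3759747   0.        ] [ 0.52988176 -0.35077652  0.        ] [ 0.52545891 -0.35670981  0.02      ]
[[211.0, 119.0], [331.0, 119.0]]
[[215.0, 130.0], [334.0, 130.0]]
[[209.0, 108.0], [330.0, 107.0]]
```

apply_moves(
  motion=[
    {"hand": 0.65, "travel": [0.016, 0, -0.001], "roll": 0},
    {"hand": 0.65, "travel": [0.017, 0, -0.001], "roll": 0},
    {"hand": 0.65, "travel": [0.017, 0, -0.001], "roll": 0},
    {"hand": 0.65, "travel": [0.017, 0, -0.001], "roll": 0},
    {"hand": 0.65, "travel": [0.012, 0, -0.001], "roll": 0},
    {"hand": 0.65, "travel": [0.008, 0, 0], "roll": 0},
  ],
)

```text
clock: 4.95
tcp_pos: [0.4729, -0.33, 0.0421]
tool_rot: [0.042, 0.696, -0.049, 0.715]
force: [-0.3, -0.2, 0.6]
finger_gap: 0.652
```

```bash
python3 - <<'E'
from h import *
d=snap('side','sd5');status()
cv2.imwrite('pics/sd5a.png',cv2.resize(d['pixels'][200:370,230:390],None,fx=3.5,fy=3.5,interpolation=2))
d=snap('scene','sc5');status()
cv2.imwrite('pics/sc5a.png',cv2.resize(d['pixels'][120:220,300:440],None,fx=5,fy=5,interpolation=2))
E
```

```text
t 5.00 tcp [ 0.4725 -0.3296  0.0407] yaw -7.34 down [ 0.024  -0.0103 -0.9997] F [-0.14  1.48 -2.8 ] gap 0.651 q [-0.66  0.01  1.88  0.01  1.24 -0.53]
t 5.05 tcp [ 0.4727 -0.3297  0.0418] yaw -7.34 down [ 0.0241 -0.0104 -0.9997] F [ 0.54 -0.57 -0.16] gap 0.651 q [-0.66  0.    1.87  0.01  1.24 -0.53]
```

View pics/sd5a.png

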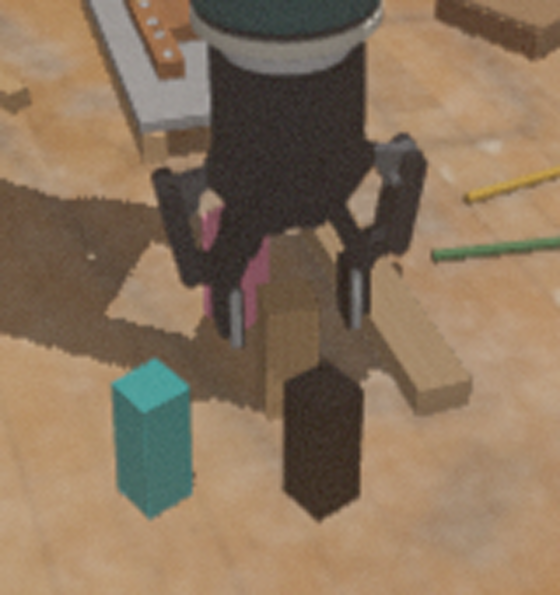

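View pics/sc5a.png

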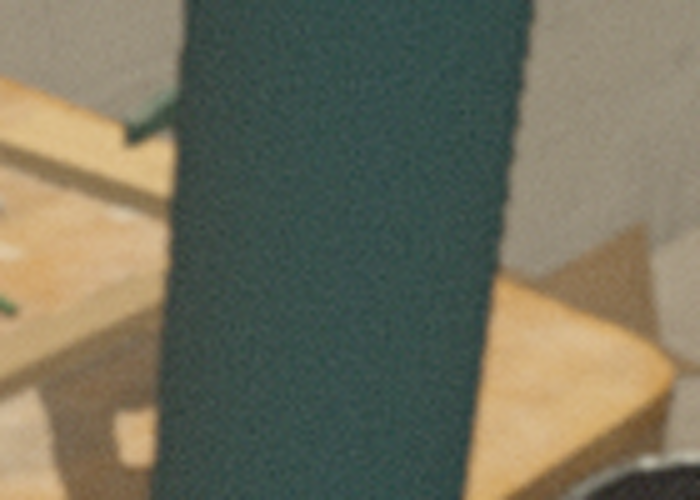

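apply_moves(
  motion=[
    {"hand": 0.65, "travel": [0.008, 0, -0.001], "roll": 0},
    {"hand": 0.65, "travel": [0.008, 0, -0.001], "roll": 0},
    {"hand": 0.2, "travel": [0, 0, 0], "roll": 0},
    {"hand": 0, "travel": [0, 0, 0], "roll": 0},
    {"hand": 0, "travel": [0, 0, 0], "roll": 0},
    {"hand": 0, "travel": [0, 0, 0], "roll": 0},
    {"hand": 0, "travel": [0, 0, 0], "roll": 0},
  ],
)

```text
clock: 5.63
tcp_pos: [0.4725, -0.3309, 0.0282]
tool_rot: [0.041, 0.696, -0.049, 0.716]
force: [0.4, -0.1, -0.4]
finger_gap: 0.321
```

```bash
python3 - <<'E'
from h import *
status()
E
```

```text
t 5.63 tcp [ 0.4725 -0.3309  0.0282] yaw -7.33 down [ 0.0276 -0.0133 -0.9995] F [ 0.44 -0.05 -0.38] gap 0.321 q [-0.66  0.02  1.89  0.01  1.21 -0.53]
```

apply_moves(
  motion=[
    {"hand": 0, "travel": [-0.005, 0, 0], "roll": 0},
    {"hand": 0, "travel": [-0.012, 0, 0], "roll": 0},
    {"hand": 0, "travel": [-0.018, 0, 0], "roll": 0},
    {"hand": 0, "travel": [-0.02, 0, 0], "roll": 0},
    {"hand": 0, "travel": [-0.02, 0, 0], "roll": 0},
    {"hand": 0, "travel": [-0.02, 0, 0], "roll": 0},
    {"hand": 0, "travel": [-0.015, 0, 0], "roll": 0},
    {"hand": 0, "travel": [0, 0, 0], "roll": 0},
  ],
)

```text
clock: 6.3
tcp_pos: [0.469, -0.329, 0.1497]
tool_rot: [0.041, 0.695, -0.05, 0.716]
force: [0.1, 0.1, 1.4]
finger_gap: 0.322
```

```bash
python3 - <<'E'
from h import *
d=snap('side','sd6');status()
cv2.imwrite('pics/sd6a.png',cv2.resize(d['pixels'][150:350,230:390],None,fx=3,fy=3,interpolation=2))
plan((.535,-.005,.14),-4.7,12)
E
```

```text
t 6.35 tcp [ 0.4688 -0.3289  0.1483] yaw -7.33 down [ 0.0286 -0.0139 -0.9995] F [-0.13 -0.63  0.05] gap 0.322 q [-0.66 -0.09  1.79  0.01  1.42 -0.53]
{"hand":1,"travel":[0.001,0.027,0.002],"roll":-0.2}
{"hand":1,"travel":[0.001,0.027,0.002],"roll":-0.2}
{"hand":1,"travel":[0.001,0.027,0.002],"roll":-0.2}
{"hand":1,"travel":[0.001,0.027,0.002],"roll":-0.2}
{"hand":1,"travel":[0.001,0.027,0.002],"roll":-0.2}
{"hand":1,"travel":[0.001,0.027,0.003],"roll":-0.2}
{"hand":1,"travel":[0.001,0.027,0.003],"roll":-0.2}
{"hand":1,"travel":[0.001,0.027,0.003],"roll":-0.2}
{"hand":1,"travel":[0.001,0.027,0.003],"roll":-0.2}
{"hand":1,"travel":[0.001,0.027,0.003],"roll":-0.2}
{"hand":1,"travel":[0.001,0.027,0.003],"roll":-0.2}
{"hand":1,"travel":[0.001,0.027,0.003],"roll":-0.2}
```

View pics/sd6a.png

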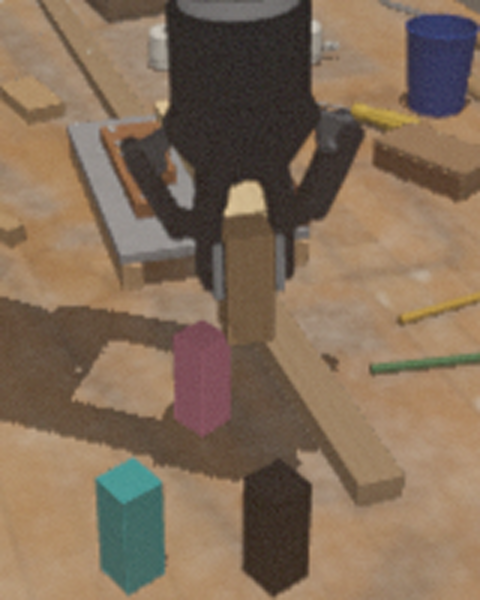

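apply_moves(
  motion=[
    {"hand": 0, "travel": [0, 0.015, 0.001], "roll": -0.2},
    {"hand": 0, "travel": [0, 0.027, 0.002], "roll": -0.2},
    {"hand": 0, "travel": [0, 0.032, 0.002], "roll": -0.3},
    {"hand": 0, "travel": [0, 0.032, 0.003], "roll": -0.3},
    {"hand": 0, "travel": [0, 0.032, 0.003], "roll": -0.3},
    {"hand": 0, "travel": [0, 0.032, 0.003], "roll": -0.3},
    {"hand": 0, "travel": [0, 0.032, 0.003], "roll": -0.3},
    {"hand": 0, "travel": [0, 0.032, 0.003], "roll": -0.3},
  ],
)

```text
clock: 7.02
tcp_pos: [0.5121, -0.0892, 0.1396]
tool_rot: [0.03, 0.699, -0.037, 0.714]
force: [-0.1, -0.7, -0.6]
finger_gap: 0.32
```

```bash
python3 - <<'E'
from h import *
status()
plan((.534,-.005,.13),-4.7,5,0)
E
```

```text
t 7.02 tcp [ 0.5121 -0.0892  0.1396] yaw -5.46 down [ 0.0212 -0.0113 -0.9997] F [-0.12 -0.7  -0.57] gap 0.320 q [-0.22 -0.2   1.9  -0.01  1.42 -0.12]
{"hand":0,"travel":[0.002,0.017,0.003],"roll":-0.2}
{"hand":0,"travel":[0.002,0.017,0.003],"roll":-0.2}
{"hand":0,"travel":[0.002,0.017,0.003],"roll":-0.2}
{"hand":0,"travel":[0.002,0.017,0.003],"roll":-0.2}
{"hand":0,"travel":[0.002,0.017,0.003],"roll":-0.2}
```

apply_moves(
  motion=[
    {"hand": 0, "travel": [0.001, 0.018, 0.003], "roll": -0.3},
    {"hand": 0, "travel": [0.001, 0.018, 0.003], "roll": -0.2},
    {"hand": 0, "travel": [0.001, 0.018, 0.003], "roll": -0.2},
    {"hand": 0, "travel": [0.001, 0.014, 0.003], "roll": -0.1},
    {"hand": 0, "travel": [0.001, 0.007, 0.003], "roll": 0},
    {"hand": 0, "travel": [0, 0, 0], "roll": 0},
  ],
)

```text
clock: 7.52
tcp_pos: [0.5308, -0.0022, 0.1279]
tool_rot: [0.023, 0.702, -0.028, 0.712]
force: [0.2, 0.0, 0.1]
finger_gap: 0.32
```

```bash
python3 - <<'E'
from h import *
p=snap('wrist','w7');status()
cv2.imwrite('pics/w7a.png',cv2.resize(p['pixels'][170:400,190:410],None,fx=2.6,fy=2.6,interpolation=2))
d=snap('side','sd7');c=snap('scene','sc7');status()
cv2.imwrite('pics/sd7a.png',cv2.resize(d['pixels'][130:280,230:380],None,fx=4,fy=4,interpolation=2))
cv2.imwrite('pics/sc7a.png',cv2.resize(c['pixels'][130:280,160:310],None,fx=4,fy=4,interpolation=2))
E
```

```text
t 7.57 tcp [ 0.5306 -0.0028  0.1279] yaw -4.15 down [ 0.0135 -0.0088 -0.9999] F [-0.5   0.52 -1.64] gap 0.319 q [-0.05 -0.16  1.89 -0.01  1.41  0.02]
t 7.67 tcp [ 0.5307 -0.004   0.1286] yaw -4.23 down [ 0.0144 -0.0091 -0.9999] F [-0.3  -0.49 -0.21] gap 0.316 q [-0.05 -0.16  1.88 -0.01  1.41  0.02]
```

View pics/w7a.png

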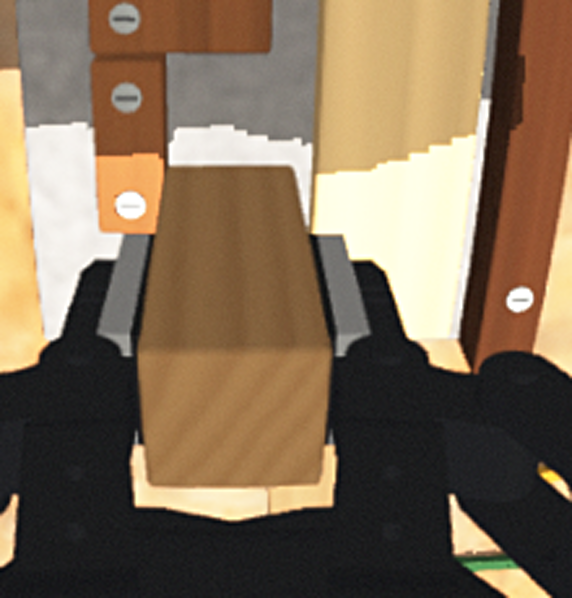

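View pics/sd7a.png

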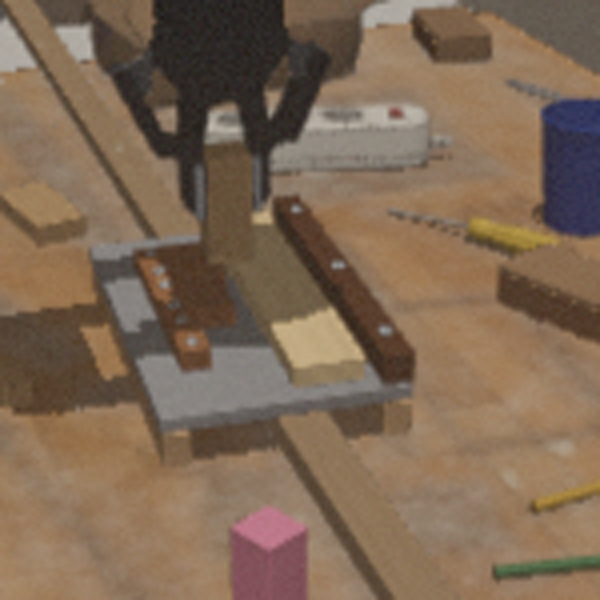

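View pics/sc7a.png

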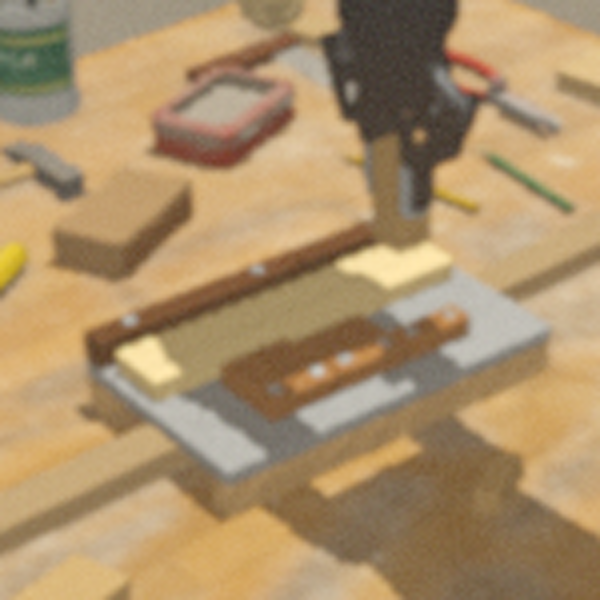

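```bash
cat > blk.py <<'E'
from h import *
from scipy.optimize import least_squares
def V(k,ox,oy): return lambda x,y:((x+.5)/k-.5+ox,(y+.5)/k-.5+oy)
JIG=np.array([.5532,.0483,-.0816])
def tojig(X):
    c,s=np.cos(JIG[2]),np.sin(JIG[2]); d=np.asarray(X)[:2]-JIG[:2]
    return np.array([c*d[0]+s*d[1],-s*d[0]+c*d[1],X[2]])*1e3
def blockfit(p,pts,m,x0):
    L=np.array([c for c,_ in pts])/1e3
    f=lambda q:np.ravel([proj(p,Rn.from_euler('ZYX',q[3:]).apply(l)+q[:3],True)-np.array(m(*u)) for l,(_,u) in zip(L,pts)])
    r=least_squares(f,x0); q=r.x; R=Rn.from_euler('ZYX',q[3:])
    print('centre',q[:3].round(4),'ypr deg',np.degrees(q[3:]).round(2),'res',r.fun.round(1))
    print(' jig centre',tojig(q[:3]).round(1),'bottom centre jig',tojig(R.apply([0,0,-.035])+q[:3]).round(1))
    return q
E
python3 - <<'E'
from blk import *
p=load('w7'); m=V(2.6,190,170)
pts=[((-14,14,-35),(165,167)),((14,14,-35),(295,167)),((-14,14,35),(138,349)),((14,14,35),(331,349)),((-14,-14,35),(151,487)),((14,-14,35),(322,486))]
blockfit(p,pts,m,[.53,-.003,.135,-.08,0,0])
for n,u,z in [('short near right',(101,231),.052),('short far right',(160,233),.052),('mid far right',(270,52),.052),('short near left',(91,57),.052),('panel near a',(319,30),.052),('panel near b',(313,150),.052),('panel near c',(313,225),.052)]:
    print(n,tojig(onz(p,m(*u),z,True)).round(1))
E
```

```text
centre [ 0.5308 -0.0043  0.1327] ypr deg [-3.88 -0.1  -0.24] res [ 0.6  0.2 -0.4 -0.3  0.2  0.4  0.2 -0.4 -0.6  0.3 -0.1 -0.2]
 jig centre [-18.  -54.3 132.7] bottom centre jig [-17.9 -54.4  97.7]
short near right [-54.7 -79.7  52. ]
short far right [-37.5 -80.1  52. ]
mid far right [ -7.2 -26.3  52. ]
short near left [-55.  -27.9  52. ]
panel near a [  5.7 -20.2  52. ]
panel near b [  5.4 -54.3  52. ]
panel near c [  6.5 -77.5  52. ]
```

apply_moves(
  motion=[
    {"hand": 0, "travel": [0.004, 0, 0.002], "roll": 0.4},
    {"hand": 0, "travel": [0.008, 0, 0.001], "roll": 0.3},
    {"hand": 0, "travel": [0.01, 0, 0], "roll": 0},
    {"hand": 0, "travel": [0.01, 0, 0], "roll": 0},
    {"hand": 0, "travel": [0.008, 0, 0], "roll": 0},
    {"hand": 0, "travel": [0, 0, 0], "roll": 0},
  ],
)

```text
clock: 8.17
tcp_pos: [0.5339, -0.0079, 0.0839]
tool_rot: [0.029, 0.701, -0.036, 0.711]
force: [-0.5, 0.0, -1.1]
finger_gap: 0.318
```

```bash
python3 - <<'E'
from h import *
p=snap('wrist','w8');status()
cv2.imwrite('pics/w8a.png',cv2.resize(p['pixels'][170:400,190:410],None,fx=2.6,fy=2.6,interpolation=2))
E
```

```text
t 8.22 tcp [ 0.5341 -0.0079  0.0846] yaw -5.27 down [ 0.0145 -0.0096 -0.9998] F [-0.62 -0.36 -1.31] gap 0.323 q [-0.06 -0.12  1.92 -0.01  1.33  0.04]
```

View pics/w8a.png

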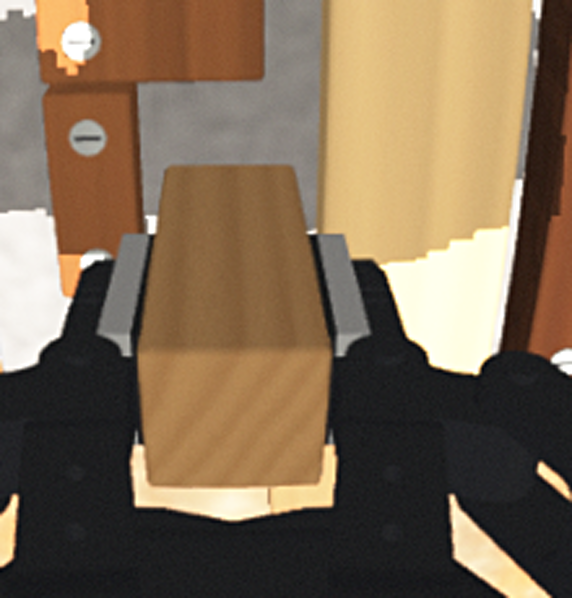

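```bash
python3 - <<'E'
from blk import *
p=load('w8'); m=V(2.6,190,170)
pts=[((-14,14,-35),(165,167)),((14,14,-35),(295,167)),((-14,14,35),(138,349)),((14,14,35),(331,349)),((-14,-14,35),(151,487)),((14,-14,35),(322,486))]
blockfit(p,pts,m,[.53,-.003,.09,-.08,0,0])
for n,u,z in [('short near left',(43,95),.052),('short far left',(137,86),.052),('short far y=150',(142,230),.052),('mid far right',(263,79),.052),('panel near a',(325,30),.052),('panel near b',(321,200),.052),('panel near c',(322,230),.052)]:
    print(n,tojig(onz(p,m(*u),z,True)).round(1))
E
```

```text
centre [ 0.5339 -0.01    0.0887] ypr deg [-5.01 -0.14 -0.28] res [ 0.6  0.2 -0.4 -0.3  0.2  0.4  0.2 -0.4 -0.6  0.3 -0.1 -0.2]
 jig centre [-14.5 -59.7  88.7] bottom centre jig [-14.4 -59.9  53.7]
short near left [-55.  -29.1  52. ]
short far left [-34.2 -27.5  52. ]
short far y=150 [-34.8 -62.   52. ]
mid far right [ -7.1 -26.3  52. ]
panel near a [  6.  -15.7  52. ]
panel near b [  6.1 -55.1  52. ]
panel near c [  6.6 -62.7  52. ]
```

apply_moves(
  motion=[
    {"hand": 0, "travel": [0, 0.003, 0], "roll": -0.2},
    {"hand": 0, "travel": [0.004, 0.003, 0], "roll": -0.1},
    {"hand": 0, "travel": [0.005, 0, 0], "roll": 0},
    {"hand": 0, "travel": [0.004, 0, 0], "roll": 0},
    {"hand": 0, "travel": [0.003, 0, 0], "roll": 0},
  ],
)

```text
clock: 8.63
tcp_pos: [0.5357, -0.0013, 0.0687]
tool_rot: [0.027, 0.7, -0.033, 0.712]
force: [0.3, 0.1, -0.6]
finger_gap: 0.319
```

```bash
python3 - <<'E'
from h import *
status()
E
```

```text
t 8.63 tcp [ 0.5357 -0.0013  0.0687] yaw -4.91 down [ 0.0167 -0.0097 -0.9998] F [ 0.31  0.09 -0.57] gap 0.319 q [-0.05 -0.11  1.93 -0.01  1.3   0.04]
```

apply_moves(
  motion=[
    {"hand": 0, "travel": [0.002, 0, 0], "roll": 0},
    {"hand": 0, "travel": [0.002, 0, 0], "roll": 0},
    {"hand": 0, "travel": [0.0015, 0, 0], "roll": 0},
  ],
)

```text
clock: 8.88
tcp_pos: [0.5358, -0.0012, 0.063]
tool_rot: [0.027, 0.7, -0.033, 0.712]
force: [-14.3, 1.2, 25.5]
finger_gap: 0.319
```

```bash
python3 - <<'E'
from h import *
p=snap('wrist','w9');status()
cv2.imwrite('pics/w9a.png',cv2.resize(p['pixels'][170:400,190:410],None,fx=2.6,fy=2.6,interpolation=2))
d=snap('side','sd9');status()
cv2.imwrite('pics/sd9a.png',cv2.resize(d['pixels'][150:270,230:350],None,fx=5,fy=5,interpolation=2))
E
```

```text
t 8.93 tcp [ 0.5358 -0.0012  0.063 ] yaw -4.90 down [ 0.0164 -0.0097 -0.9998] F [-2.16  0.5   3.86] gap 0.319 q [-0.05 -0.1   1.94 -0.01  1.29  0.04]
t 8.98 tcp [ 0.5358 -0.0012  0.0631] yaw -4.90 down [ 0.0166 -0.0096 -0.9998] F [-3.58  0.37  6.85] gap 0.326 q [-0.05 -0.1   1.94 -0.01  1.29  0.04]
```

View pics/w9a.png

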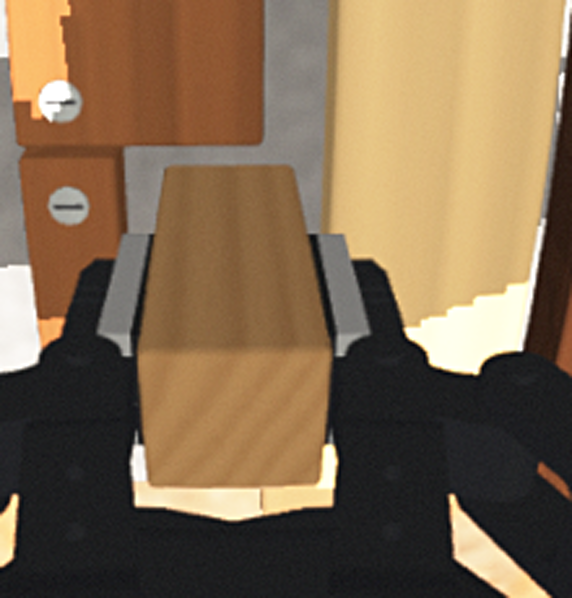

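View pics/sd9a.png

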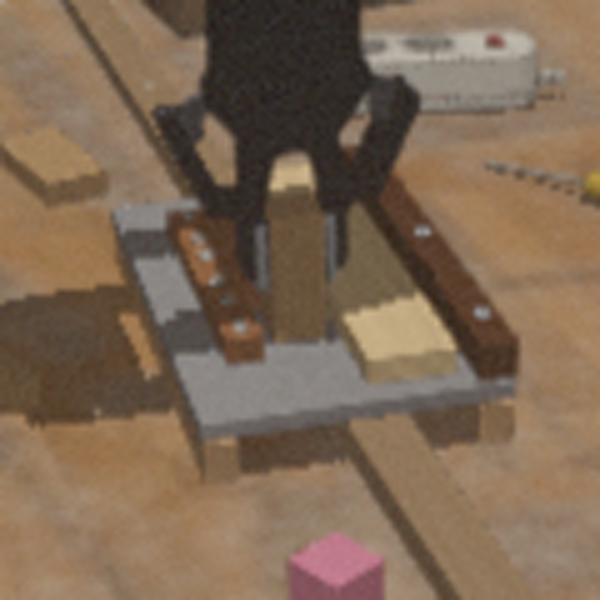

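apply_moves(
  motion=[
    {"hand": 0, "travel": [0, 0, 0.0025], "roll": -0.2},
    {"hand": 0, "travel": [0, 0, 0.003], "roll": 0},
    {"hand": 0, "travel": [0, 0, 0.003], "roll": 0},
  ],
)

```text
clock: 9.23
tcp_pos: [0.5447, -0.002, 0.0636]
tool_rot: [0.026, 0.7, -0.032, 0.713]
force: [-0.8, -0.5, -0.2]
finger_gap: 0.317
```

```bash
python3 - <<'E'
from blk import *
status();print(tojig(st()[0]['tcp_pos']))
E
```

```text
t 9.23 tcp [ 0.5447 -0.002   0.0636] yaw -4.69 down [ 0.0173 -0.0097 -0.9998] F [-0.78 -0.52 -0.21] gap 0.317 q [-0.05 -0.08  1.92 -0.01  1.29  0.04]
[ -4.4009175  -50.86912581  63.5959456 ]
```

apply_moves(
  motion=[
    {"hand": 0, "travel": [0.0004, 0, 0.002], "roll": 0},
    {"hand": 0, "travel": [0.0004, 0, 0.002], "roll": 0},
  ],
)

```text
clock: 9.4
tcp_pos: [0.549, -0.0024, 0.063]
tool_rot: [0.026, 0.701, -0.032, 0.712]
force: [-7.6, 1.3, 10.1]
finger_gap: 0.32
```

```bash
python3 - <<'E'
from blk import *
status();print(tojig(st()[0]['tcp_pos']))
E
```

```text
t 9.40 tcp [ 0.549  -0.0024  0.063 ] yaw -4.70 down [ 0.0162 -0.0095 -0.9998] F [-7.59  1.33 10.07] gap 0.320 q [-0.05 -0.07  1.91 -0.01  1.28  0.04]
[-9.89698706e-03 -5.09103368e+01  6.30488352e+01]
```

apply_moves(
  motion=[
    {"hand": 0, "travel": [0, 0, 0.001], "roll": 0},
    {"hand": 0, "travel": [0, 0, 0.001], "roll": 0},
  ],
)

```text
clock: 9.57
tcp_pos: [0.5495, -0.0024, 0.0631]
tool_rot: [0.026, 0.703, -0.032, 0.71]
force: [-17.6, 0.9, 12.7]
finger_gap: 0.321
```

```bash
python3 - <<'E'
from blk import *
status();print(tojig(st()[0]['tcp_pos']))
p=snap('wrist','w10')
cv2.imwrite('pics/w10a.png',cv2.resize(p['pixels'][0:400,250:500],None,fx=2,fy=2,interpolation=2)[:600*2])
status()
d=snap('side','sd10')
cv2.imwrite('pics/sd10a.png',cv2.resize(d['pixels'][150:270,230:350],None,fx=5,fy=5,interpolation=2))
c=snap('scene','sc10')
cv2.imwrite('pics/sc10a.png',cv2.resize(c['pixels'][150:270,170:310],None,fx=5,fy=5,interpolation=2))
status()
E
```

```text
t 9.57 tcp [ 0.5495 -0.0024  0.0631] yaw -4.70 down [ 0.0099 -0.0091 -0.9999] F [-17.64   0.89  12.7 ] gap 0.321 q [-0.05 -0.07  1.91 -0.01  1.29  0.04]
[  0.43279845 -50.87327979  63.05798371]
t 9.62 tcp [ 0.5495 -0.0024  0.0631] yaw -4.71 down [ 0.0096 -0.009  -0.9999] F [-15.48   1.05  10.92] gap 0.321 q [-0.05 -0.07  1.91 -0.01  1.29  0.04]
t 9.72 tcp [ 0.5495 -0.0024  0.0631] yaw -4.70 down [ 0.01   -0.009  -0.9999] F [-14.81   0.46  11.36] gap 0.323 q [-0.05 -0.07  1.91 -0.01  1.29  0.04]
```

View pics/sd10a.png

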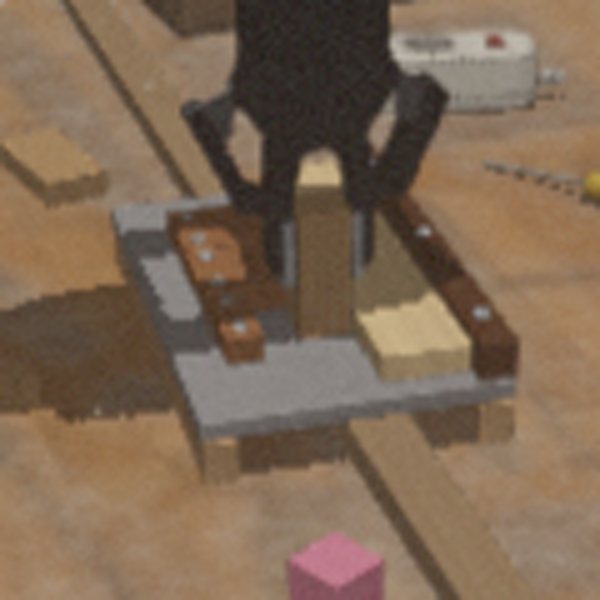

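View pics/sc10a.png

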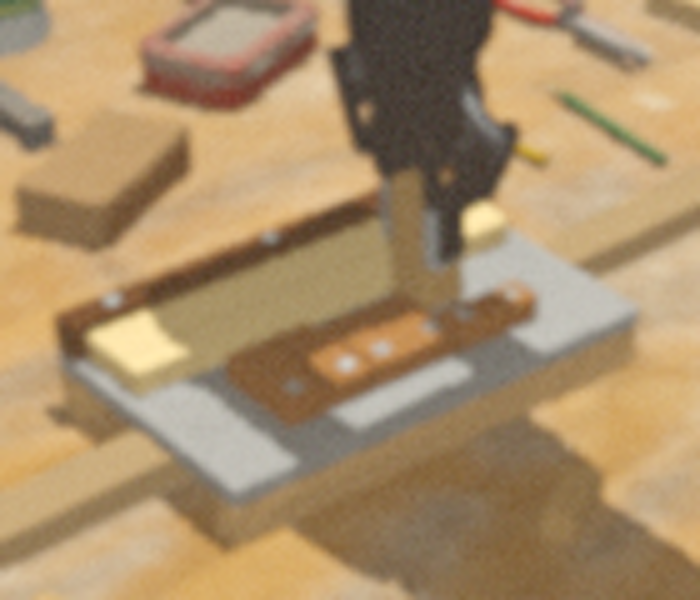

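View pics/w10.png

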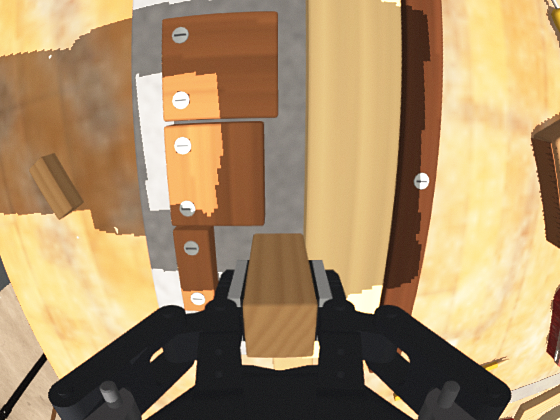

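apply_moves(
  motion=[
    {"hand": 0, "travel": [-0.0003, 0, 0.0015], "roll": 0},
    {"hand": 0, "travel": [-0.0001, 0, 0.0015], "roll": 0},
  ],
)

```text
clock: 9.88
tcp_pos: [0.5497, -0.0024, 0.0632]
tool_rot: [0.026, 0.706, -0.032, 0.707]
force: [-20.7, 0.8, 14.3]
finger_gap: 0.318
```

```bash
python3 - <<'E'
from blk import *
status();print(tojig(st()[0]['tcp_pos']))
p=snap('wrist','w11')
cv2.imwrite('pics/w11a.png',cv2.resize(p['pixels'][0:140,280:440],None,fx=4,fy=4,interpolation=2))
cv2.imwrite('pics/w11b.png',cv2.resize(p['pixels'][130:330,230:440],None,fx=3,fy=3,interpolation=2))
c=snap('scene','sc11')
cv2.imwrite('pics/sc11a.png',cv2.resize(c['pixels'][195:235,175:265],None,fx=8,fy=8,interpolation=2))
status()
E
```

```text
t 9.88 tcp [ 0.5497 -0.0024  0.0632] yaw -4.70 down [ 0.0015 -0.0085 -1.    ] F [-20.7    0.78  14.3 ] gap 0.318 q [-0.05 -0.06  1.9  -0.01  1.3   0.04]
[  0.60181479 -50.84851205  63.19049113]
t 9.98 tcp [ 0.5497 -0.0024  0.0632] yaw -4.70 down [ 0.0013 -0.0086 -1.    ] F [-19.54   0.85  13.82] gap 0.318 q [-0.05 -0.06  1.9  -0.01  1.3   0.04]
```

View pics/w11a.png

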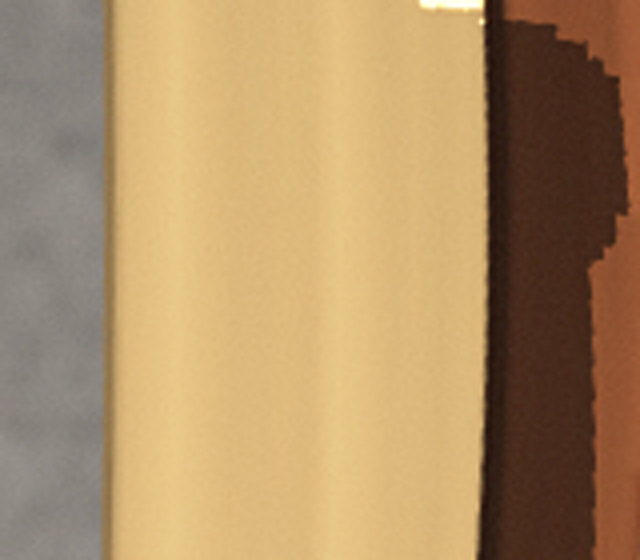

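View pics/w11b.png

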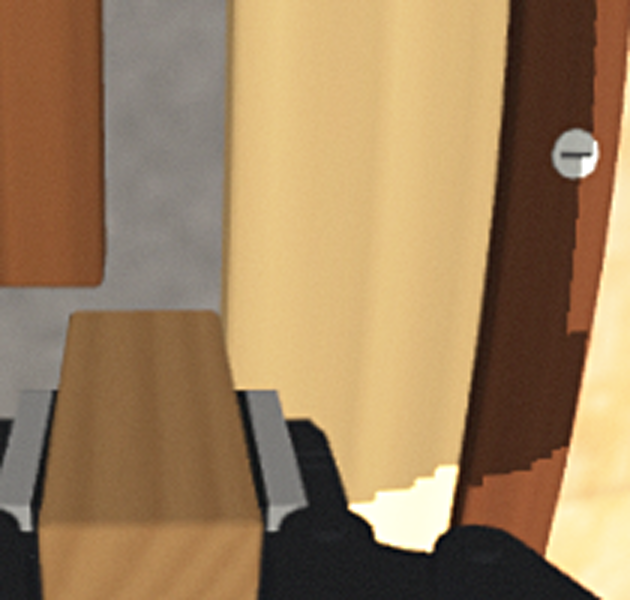

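View pics/sc11a.png

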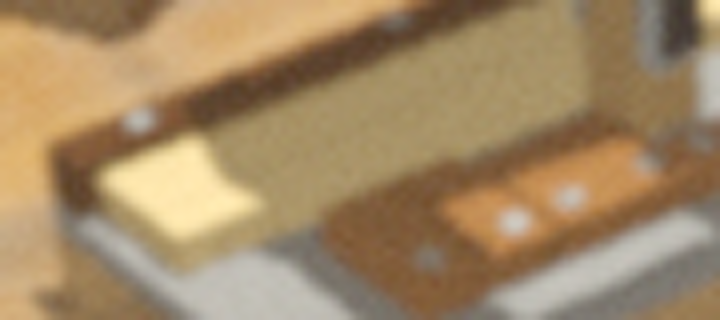

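```bash
python3 - <<'E'
from blk import *
p=load('w11'); a=V(4,280,0); b=V(3,230,130)
for n,m,u in [('near',a,(110,20)),('near',a,(110,540)),('near',b,(228,150)),('near',b,(226,300)),('far',a,(484,10)),('far',a,(489,250)),('far',a,(480,540)),('far',b,(505,80)),('far',b,(487,290)),('far',b,(458,465)),('midfar',b,(104,285)),('midfar',b,(103,100))]:
    print(n,tojig(onz(p,m(*u),.052,True)).round(1))
pts=[((-14,14,-35),(70,312)),((14,14,-35),(219,312)),((-14,14,35),(39,523)),((14,14,35),(263,523))]
E
```

```text
near [13.8 81.4 52. ]
near [14.  18.7 52. ]
near [13.7 -3.  52. ]
near [ 14.  -28.9  52. ]
far [59.5 87.4 52. ]
far [59.6 56.2 52. ]
far [59.7 20.4 52. ]
far [59.6  9.5 52. ]
far [ 60.1 -27.4  52. ]
far [ 59.4 -63.   52. ]
midfar [ -6.6 -26.1  52. ]
midfar [-6.3  5.1 52. ]
```

```bash
python3 - <<'E'
from h import *
status(); print(close_job())
E
```

```text
t 9.98 tcp [ 0.5497 -0.0024  0.0632] yaw -4.70 down [ 0.0013 -0.0086 -1.    ] F [-19.54   0.85  13.82] gap 0.318 q [-0.05 -0.06  1.9  -0.01  1.3   0.04]
the job is handed in; nothing more can be done
None
```

I lifted the pine block out from among its coloured look-alikes and lowered it into the gap at the short stop until it touched the jig board. I then pushed it towards the fence and handed the job in at about 10 s, still gripping and pressing. The two offcuts and the look-alikes were not touched.

**Panel position:** In the last wrist picture the panel's near edge is at 13.7 to 14.0 mm in the jig frame and its far edge at 59.4 to 60.1 mm. Flush is 14 and 60 mm, and no gap shows at the fence. That view covers y from about -63 to +87 mm. The ends beyond that I could only judge by eye in the scene and side pictures, and they look flush too.

**Force and grip:** The last reading shows about 19.5 N against the push direction and about 14 N upward from the board. Some of the 19.5 N is probably friction on the board, so I estimate the panel gets 13 N or more. The finger opening stayed at 0.32, about 27 mm, so the block is still held.

**Drift along the way:** The tool tilted slightly during the moves, up to about 1.7 degrees, and was back to about 0.5 degrees at the end. The block measured upright just before it went in, but I did not measure its tilt after the push. It could lean by up to about 1 degree. It stands about 3 mm off the middle of the stop in y, well within the stop's width.

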